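# Walk the battery charger back into its dock

## Task

Switch the grey battery charger off by pulling the black knob on its top right out, then walk the heavy charger away from you into its dock by nudging its two steel near corner posts in turn, one at a time and never slewing it more than about 20 degrees from square with the dock, until it stands square against the stop bar; then push the knob fully back in. Do not lift, tip or drag the charger by its knob, keep off its meter front between the posts, leave the other things on the bench where they are, and let go at the end.

Things in the scene. Friction and masses are not known exactly. Their poses are not given: they have to be found in the camera images.
- charger: Battery charger: grey steel box 190 mm wide (y) x 130 mm deep (x from -0.065 to +0.065) x 80 mm high, 1.3 to 2.1 kg. Origin: centre of the underside. Its x axis points away from its meter front, towards the dock; y to its left; z up. It starts 90 to 115 mm short of its dock and up to 0.15 rad askew.
- post_left: Left near corner post of the charger, fixed to it: upright square steel bar 24 mm (x) x 30 mm (y) x 80 mm high. Origin: centre of its foot, at x = -0.068, y = +0.080 of the charger; axes as the charger. Its near face (12 mm to the -x side of the origin) is the place to push; it stands 17 mm proud of the meter front.
- post_right: Right near corner post, the same, at x = -0.068, y = -0.080 of the charger. Pushed at one post (about 8 to 20 N), the charger turns about a point on the other side of its middle, so the other post slips back a little.
- front_glass: Delicate meter front: flat panel 126 mm wide, 62 mm high, set back between the two posts; not to be touched. Origin at its foot, middle of its width.
- knob (a joint): Push-pull switch knob of the charger, sliding straight up out of its top: 0 = fully in (on), 0.022 m = fully out (off), against a firm stop. Friction of about 4 N holds it wherever it is left. It starts in, or up to 4 mm out.
- knob_top (a point): Centre of the flat top of the black knob: a round upright knob 36 mm in diameter and 30 mm tall, on the charger's middle line at x = +0.025 of the charger. When fully in, this point is 122 mm above the bench and the knob's underside is 12 mm above the charger's top (8 mm above a thin steel collar); fully out, 22 mm more.
- dock: Dock fixed to the bench, dark steel: a stop bar 300 mm long, 40 mm high, across its far side with its near face at x = +0.066, and two side rails 25 mm high, inner faces at y = +-0.138, from x = -0.044 to the bar. Origin: on the bench, where the charger's origin stands when the charger is home. Its x axis points away from the robot towards the bar; y to its left.
- jar: Bystander: glass jar with red lid, 76 mm across, 115 mm high, left of the dock; origin at its foot.
- paint_can: Bystander: can 100 mm across, 120 mm high, right of the dock; origin at its foot.
- hammer: Bystander: hammer lying on the left, 260 mm long; origin at its middle.
- spanner: Bystander: spanner lying on the right, 180 mm long; origin at its middle.
- tin: Bystander: flat hinged-lid tin 80 x 60 x 28 mm, right of the charger; origin under its centre.
Not all that is in view belongs to the job. What is shaped like the charger but purple is not meant.

How it is judged:
On the way, in this order (a step that is already met when the one before it is completed fails the run):
1. the knob is pulled out to its stop (18 mm or more) (value of joint knob above 0.018 m), for 0.2 s.
2. the robot pushes the left post alone (contact force between any of the fingers, the arm and post_left above 1.5 N and not (contact force between any of the fingers, the arm and post_right above 0.5 N)), for 0.04 s.
3. the robot pushes the right post alone (contact force between any of the fingers, the arm and post_right above 1.5 N and not (contact force between any of the fingers, the arm and post_left above 0.5 N)), for 0.04 s.
4. the charger stands square against the stop bar, with the knob still out (x of charger in the frame of dock above -0.01 m and angle between the x axis of charger and the x axis of dock, either way round below 0.08 rad and y of charger in the frame of dock between -0.05 and 0.05 m and value of joint knob above 0.015 m), for 0.2 s.
At the end, for the whole second after the job is handed in: The charger is at rest flat on the bench between the dock's rails, its far side within 10 mm of the stop bar and square to it within 0.08 rad (about 5 degrees), and the knob is in to within 4 mm (x of charger in the frame of dock above -0.01 m and angle between the x axis of charger and the x axis of dock, either way round below 0.08 rad and y of charger in the frame of dock between -0.05 and 0.05 m and value of joint knob below 0.004 m and angle between charger's own z axis and vertical below 0.03 rad and height (world z) of charger below 0.006 m and linear speed of charger below 0.01 m/s); the robot touches nothing.
It fails at once if the meter front is touched with more than 2 N (contact force between any of the fingers, the arm and front_glass above 2 N).
It fails at once if both posts are pushed at once (contact force between any of the fingers, the arm and post_left above 2 N and contact force between any of the fingers, the arm and post_right above 2 N).
It fails at once if the charger is lifted 15 mm, tipped 0.15 rad or slewed more than 0.40 rad (23 degrees) from square with the dock (angle between the x axis of charger and the x axis of dock, either way round above 0.4 rad or height (world z) of charger above 0.015 m or angle between charger's own z axis and vertical above 0.15 rad).
It fails at once if the knob is handled on the way (more than 25 mm from the start and still over 25 mm short of home): dragged by the knob (contact force between any of the fingers, the arm and knob above 1 N and distance of charger from where it was at the start of the episode above 0.025 m and x of charger in the frame of dock below -0.025 m).
It fails at once if a bystander is moved by more than 20 mm (distance of any of jar, paint_can, hammer, spanner, tin from where it was at the start of the episode above 0.02 m).
It also fails if it takes over 61 s, if anything falls off the work surface, if the arm or the gripper's body presses on something with over 40 N, if the wrist force passes 120 N, or if a joint passes its speed limit or range.

## Robot

A 6-joint arm with a two-finger parallel gripper is mounted at the origin on the work surface. World frame = base frame: x ahead of the robot, y to its left, z up, the work surface at z = 0. Lengths are in m, angles in rad, forces in N, time in s.
With the tool pointing down it reaches from about 0.3 to 0.775 m from the base axis. Payload 14.6 kg.
Tool frame: the origin (TCP) lies midway between the tips of the shut fingers; the grasp point (between the pads) lies 19 mm behind it (ctrl.grip_depth is the distance from the TCP to the grasp point, in m); z points along the fingers, x is the direction in which the jaws open and shut, and the axes are right-handed (so a half turn about z gives the same grasp; the last joint's range is limited). The gripper opens to 94 mm and grips with 3 to 60 N. Pads are 16 mm wide; open, the fingers measure 119 mm over their backs; the gripper's body (75 mm by 177 mm) begins 78 mm behind the grasp point.
Start: joints at [1.257, 0.3, 1.521, -0, 1.321, -0.067], TCP at [0.134, 0.533, 0.205] pointing down, gripper open.
Joint ranges: [-3.03, 3.03], [-0.79, 2.21], [0.23, 2.52], [-1.04, 4.18], [0, 3.07], [-2.55, 2.55]. Speed limits (rad/s): [2.22, 2.22, 2.57, 3.14, 3.14, 3.14].

## Interface

Orientations are given as [roll, pitch, yaw] about the fixed x, y, z axes, in that order (R = Rz(yaw) Ry(pitch) Rx(roll)).
In Python, from station import ctrl gives the robot as it stands.
- The arm moves only by the tool play_rows, never from a script. Its argument "steps" is a list that holds one entry, the list of rows, each a list of 7 numbers: the shift along the tool's x, y, z in cm, then the turn, a rotation vector about the tool's x, y, z in rad, then the opening, from 0 (shut) to 1 (fully open). In form: [[[x, y, z, ax, ay, az, hand], ...]]. A call has 1 to 20 rows; each row is the pose to reach, as a shift and turn from the pose measured when the call began, along the tool's axes at that moment; what a row does not reach only later rows make up. A row lasts 1/12 s, in which the tool goes at most 41.7 mm and 7.16 degrees, less where a joint would pass 70% of its speed; a pose out of reach is approached as far as the arm can. A call with a gripper value outside its range is refused whole. The fingers move at their own pace and stop on an object; "force" is the grip in N (left out, the last holds). Time passes only in rows, so rows that repeat a pose let the fingers close. It gives the time, the measured TCP pose, the force and the opening at its end, in the units of the state.
- ctrl.get_obs(): the state, without advancing time (a new reading comes with each control period).
- ctrl.camera(name): name is "side" or "top" or "wrist"; returns a dict with "frame" (400x640x3 uint8, blue, green, red), "fovy" (degrees; the focal length in pixels is half the picture's height over the tangent of half this angle, whatever the lens; pixels are square), "cx", "cy" (the principal point, pixels), "world_to_cam" (4x4, takes a point from world to camera coordinates). Camera axes: x right, y up, looking along -z (the intrinsics and any distortion apply to the point x, -y, -z); pixel columns grow to the right and rows downward; lengths in m; the calibration is good to about 2 mm. The wrist camera is an equidistant fisheye: a pixel r from the principal point sees the ray r / f radians off the axis. A picture is of the moment at which its call begins. There is no depth.
- ctrl.hand_in(): hands the job in, once; it reports no verdict.
The state is a dict: "time_s": time; "qpos": joint angles; "joint_vel": joint speeds; "tau": joint torques, N m; "ee_pos": TCP position; "eef_rot": TCP orientation; "force": force on the tool from outside, world axes, zero at the start; "moment": the same for the moment, N m; "grip_width": finger opening in m.
Only numpy, scipy, OpenCV 4.12 (cv2) and the standard library are available. Lean on these libraries where they do the work, as an engineer would, in place of code of your own. Each camera call takes 0.05 s, during which the arm holds its last target. There are 200 camera calls.

## Working session

There is one attempt and no reset: what is moved stays moved. The work goes in short steps, Python scripts to look and compute and a tool call to move; the robot and the scene stay as the last step left them, time stands still between calls to the robot, and variables do not carry over. Pictures are saved under pics/ and viewed, about 8 in all and at most 12, crops included, and the job is handed in when it is done.

Besides the shell and the picture viewer there is one more tool, called after "Emit:" by a JSON object that holds its "fn" and its "kwargs", one argument or row to a line. play_rows: Moves the arm, as the interface text tells. Its arguments: {"type":"object","properties":{"steps":{"type":"array"},"force":{"type":"number"}},"required":["steps"]}

```bash
mkdir -p pics; cat > h.py <<'E'
import numpy as np, cv2
from station import ctrl
def snap(n,f):
    c=ctrl.camera(n); cv2.imwrite('pics/'+f,c['frame']); np.savez('pics/'+f+'.npz',**{k:c[k] for k in('fovy','cx','cy','world_to_cam')}); return c
def load(f): return np.load('pics/'+f+'.npz')
def foc(c): return 200/np.tan(np.radians(float(c['fovy']))/2)
def ray(c,u,v,fish=False):
    f=foc(c); x=(u-c['cx'])/f; y=(v-c['cy'])/f
    if fish:
        r=np.hypot(x,y); d=np.array([x/r*np.sin(r),-y/r*np.sin(r),-np.cos(r)])
    else: d=np.array([x,-y,-1.])
    W=np.linalg.inv(c['world_to_cam']); return W[:3,3],W[:3,:3]@d
def at_z(c,u,v,z,fish=False):
    o,d=ray(c,u,v,fish); return o+d*(z-o[2])/d[2]
def proj(c,P):
    p=np.asarray(c['world_to_cam'])@np.r_[P,1]; f=foc(c); return np.array([c['cx']+f*p[0]/-p[2],c['cy']-f*p[1]/-p[2]])
E
python3 - <<'E'
from h import *
for n in('top','side'):
    c=snap(n,n+'0.png'); print(n,c['fovy'],c['cx'],c['cy'],np.linalg.inv(c['world_to_cam']).round(3))
o=ctrl.get_obs(); print(o)
E
```

```text
top 43.50316035580547 318.4080546109884 197.6424035918863 [[-0.003  0.999 -0.046  0.47 ]
 [-1.    -0.004 -0.012 -0.026]
 [-0.012  0.046  0.999  1.473]
 [ 0.     0.     0.     1.   ]]
side 54.540765352387936 322.09543729266164 194.06161618878377 [[-0.946  0.176 -0.272  0.281]
 [-0.324 -0.509  0.798  0.735]
 [ 0.002  0.843  0.538  0.63 ]
 [ 0.     0.     0.     1.   ]]
{'time_s': 0.1, 'qpos': array([ 1.25738584e+00,  3.00414777e-01,  1.52150952e+00, -8.81383501e-06,
        1.32069879e+00, -6.66046145e-02]), 'joint_vel': array([ 0.00041701,  0.00012045, -0.00132572,  0.00249323, -0.00087897,
        0.00027774]), 'tau': array([ 1.44400110e-03, -5.32637322e+01, -3.53279936e+01,  7.09077367e-02,
        2.34603096e-02, -2.87168177e-05]), 'ee_pos': array([0.1343052 , 0.53311066, 0.2049475 ]), 'eef_rot': array([-3.14153259e+00,  1.02871940e-03,  1.32399267e+00]), 'force': array([ 0.42701838,  0.24015936, -0.88338086]), 'moment': array([ 0.02805924, -0.01444219,  0.01454518]), 'grip_width': 0.09408365678130035}
```

View pics/top0.png

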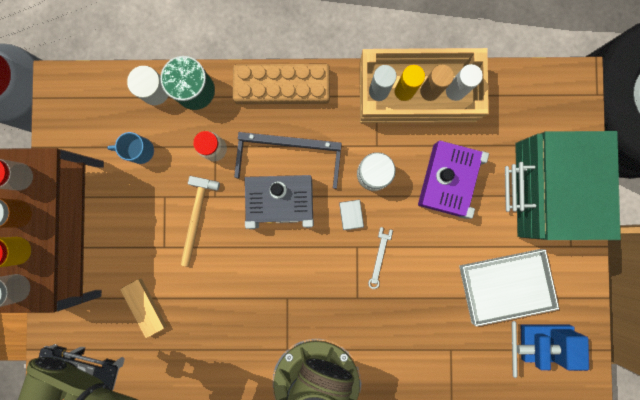

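View pics/side0.png

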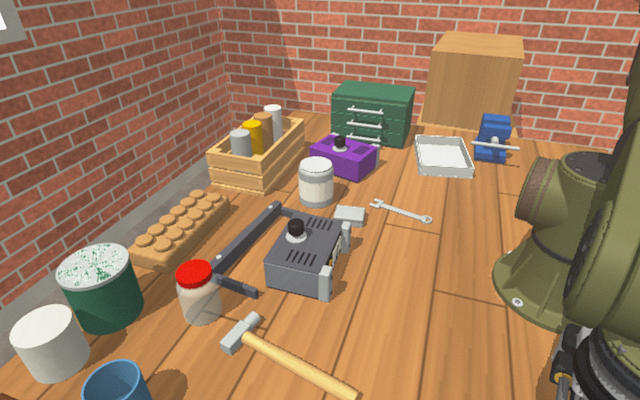

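The top view shows the grey charger at about (279,200), its knob at (277,190), posts at (250,224) and (307,223), and the dock bar running from (240,139) to (341,149). The purple decoy is on the right at (452,178). I'll enlarge the charger area.

```bash
python3 -c "
import cv2
i=cv2.imread('pics/top0.png')[125:235,225:365]
cv2.imwrite('pics/topc.png',cv2.resize(i,None,fx=5.5,fy=5.45,interpolation=cv2.INTER_CUBIC)[:599])"
```

```text
(no output)
```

View pics/topc.png

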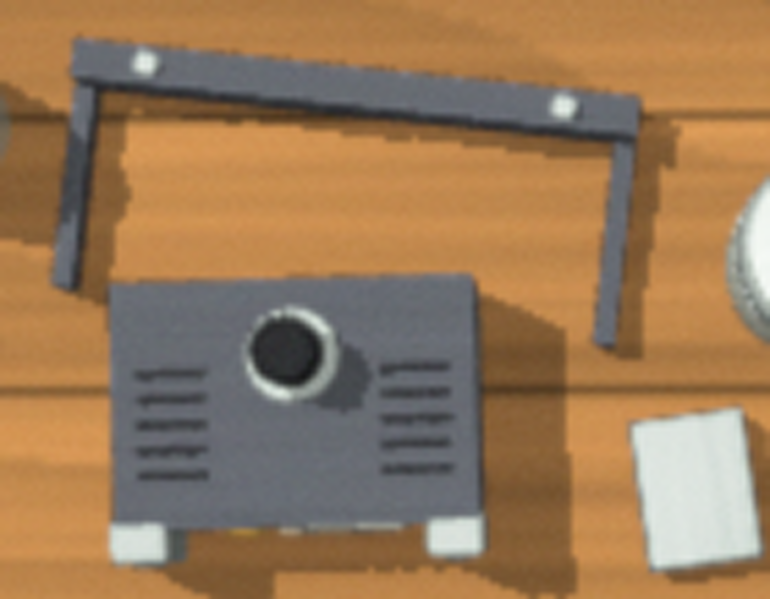

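```bash
cat >> h.py <<'E'
def fit(M,W):
    M=np.array(M,float);W=np.array(W)[:,:2]; a=M-M.mean(0);b=W-W.mean(0)
    th=np.arctan2((a[:,0]*b[:,1]-a[:,1]*b[:,0]).sum(),(a*b).sum()); R=np.array([[np.cos(th),-np.sin(th)],[np.sin(th),np.cos(th)]])
    t=W.mean(0)-R@M.mean(0); return t,th,R,np.abs(M@R.T+t-W).max()
E
python3 - <<'E'
from h import *
c=load('top0.png')
g=lambda u,v,z: at_z(c,225+u/5.5,125+v/5.45,z)
t,th,R,e=fit([(.065,.095),(.065,-.095),(-.08,.095),(-.08,-.095)],[g(110,285,.08),g(472,275,.08),g(111,564,.08),g(484,553,.08)])
print('charger',t,th,e)
W=[g(72,78,.04),g(637,135,.04)]
D,dth,DR,e=fit([(.066,.15),(.066,-.15)],W)
print('dock',D,dth,e, 'rails ends', [ (DR.T@(g(u,v,.025)[:2]-D)).round(3) for u,v in((64,290),(604,347))])
print('charger in dock',DR.T@(t-D),th-dth)
print('knob',g(286,352,.122),'expect',t+R@[.025,0])
for n,p in dict(jarlid=(205,144,.115),can=(377,171,.12),tin=(351,215,.028),hamhead=(203,184,.02),hamend=(187,264,.02),sp=(386,232,.01)).items(): print(n,at_z(c,*p).round(3))
E
```

```text
charger [0.52967006 0.10195845] 0.024570260985035737 0.003183466675233032
dock [0.62301301 0.08119811] -0.10698016888963864 0.0012565357023925916 rails ends [array([-0.045,  0.143]), array([-0.046, -0.143])]
charger in dock [-0.09502603  0.01067484] 0.13155042987467438
knob [0.55381031 0.10192206 0.122     ] expect [0.55466251 0.10257264]
jarlid [0.68  0.3   0.115]
can [ 0.603 -0.169  0.12 ]
tin [ 0.486 -0.102  0.028]
hamhead [0.577 0.327 0.02 ]
hamend [0.346 0.372 0.02 ]
sp [ 0.436 -0.205  0.01 ]
```

```bash
cat >> h.py <<'E'
from scipy.spatial.transform import Rotation as Ro
D0=np.array([.6230,.0812]); DTH=-0.107; YAW=np.pi/2+DTH
def rel(p,yaw=YAW):
    o=ctrl.get_obs(); A=Ro.from_euler('xyz',o['eef_rot']); B=Ro.from_euler('xyz',[np.pi,0,yaw])
    print('t',round(o['time_s'],2),'rel cm',(A.inv().apply(np.array(p)-o['ee_pos'])*100).round(2),'rot',(A.inv()*B).as_rotvec().round(3))
def dk(x,y): # dock frame -> world xy
    c,s=np.cos(DTH),np.sin(DTH); return D0+np.array([c*x-s*y,s*x+c*y])
E
python3 - <<'E'
from h import *
rel([.554,.102,.15]); rel([.554,.102,.097])
E
```

```text
t 0.1 rel cm [-31.55  51.23   5.52] rot [-0.     0.001 -0.14 ]
t 0.1 rel cm [-31.54  51.23  10.82] rot [-0.     0.001 -0.14 ]
```

Emit:
{"fn": "play_rows", "kwargs": {
  "steps": [
    [[-31.5, 51.2, 0, 0, 0, -0.14, 1], [-31.5, 51.2, 0, 0, 0, -0.14, 1], [-31.5, 51.2, 0, 0, 0, -0.14, 1], [-31.5, 51.2, 0, 0, 0, -0.14, 1], [-31.5, 51.2, 0, 0, 0, -0.14, 1], [-31.5, 51.2, 0, 0, 0, -0.14, 1], [-31.5, 51.2, 0, 0, 0, -0.14, 1], [-31.5, 51.2, 0, 0, 0, -0.14, 1], [-31.5, 51.2, 0, 0, 0, -0.14, 1], [-31.5, 51.2, 0, 0, 0, -0.14, 1], [-31.5, 51.2, 0, 0, 0, -0.14, 1], [-31.5, 51.2, 0, 0, 0, -0.14, 1], [-31.5, 51.2, 0, 0, 0, -0.14, 1], [-31.5, 51.2, 0, 0, 0, -0.14, 1], [-31.5, 51.2, 0, 0, 0, -0.14, 1], [-31.5, 51.2, 0, 0, 0, -0.14, 1], [-31.5, 51.2, 0, 0, 0, -0.14, 1], [-31.5, 51.2, 0, 0, 0, -0.14, 1]]
  ],
  "force": 10
}}

```text
time_s: 1.6
ee_pos: [0.5533, 0.1031, 0.205]
eef_rot: [-3.141, 0.001, 1.464]
force: [-1.3, -0.2, -0.2]
grip_width: 0.0944
```

```bash
python3 - <<'E'
from h import *
c=snap('wrist','w1.png'); o=ctrl.get_obs(); print(o['ee_pos'],o['eef_rot'],o['force'],c['fovy'])
rel([.554,.102,.097])
E
```

```text
[0.553191   0.10341917 0.20518949] [-3.14103745e+00  9.67354848e-04  1.46496205e+00] [ 0.04121497 -0.19196842 -0.09146738] 65.70646984690485
t 1.65 rel cm [-0.12  0.1  10.82] rot [-0.001  0.001  0.001]
```

View pics/w1.png

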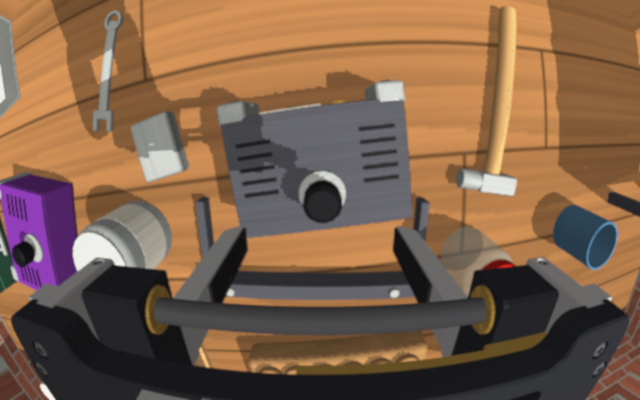

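The wrist picture shows the knob top at about (323,203), centred between the fingers. I'll check its position by calibration.

```bash
python3 - <<'E'
from h import *
c=load('w1.png')
for z in(.122,.126): print(at_z(c,323,203,z,True))
print([at_z(c,u,v,.08,True).round(3) for u,v in((247,239),(411,221),(405,97),(221,117))])
E
```

```text
[0.5547063  0.10559814 0.122     ]
[0.55350464 0.10568799 0.126     ]
[array([0.599, 0.018, 0.08 ]), array([0.598, 0.197, 0.08 ]), array([0.467, 0.197, 0.08 ]), array([0.467, 0.012, 0.08 ])]
```

Emit:
{"fn": "play_rows", "kwargs": {
  "steps": [
    [[-0.1, 0.1, 4, 0, 0, 0, 1], [-0.1, 0.1, 7.5, 0, 0, 0, 1], [-0.1, 0.1, 10, 0, 0, 0, 1], [-0.1, 0.1, 10.8, 0, 0, 0, 1], [-0.1, 0.1, 10.8, 0, 0, 0, 1]]
  ]
}}

```text
time_s: 2.07
ee_pos: [0.5529, 0.1029, 0.0959]
eef_rot: [-3.138, 0.002, 1.466]
force: [-0.2, 0.2, 0.6]
grip_width: 0.0941
```

Emit:
{"fn": "play_rows", "kwargs": {
  "steps": [
    [[0.1, 0.1, 0, 0, 0, 0, 0.35], [0.1, 0.1, 0, 0, 0, 0, 0.35], [0.1, 0.1, 0, 0, 0, 0, 0.35], [0.1, 0.1, 0, 0, 0, 0, 0.35], [0.1, 0.1, 0, 0, 0, 0, 0.2], [0.1, 0.1, 0, 0, 0, 0, 0.2], [0.1, 0.1, 0, 0, 0, 0, 0.2], [0.1, 0.1, 0, 0, 0, 0, 0.2]]
  ],
  "force": 10
}}

```text
time_s: 2.73
ee_pos: [0.554, 0.1038, 0.096]
eef_rot: [-3.138, 0.002, 1.466]
force: [-0.3, 0.5, -0.6]
grip_width: 0.0442
```

Emit:
{"fn": "play_rows", "kwargs": {
  "steps": [
    [[0, 0, 0, 0, 0, 0, 0.2], [0, 0, 0, 0, 0, 0, 0.2], [0, 0, 0, 0, 0, 0, 0.2], [0, 0, 0, 0, 0, 0, 0.2], [0, 0, 0, 0, 0, 0, 0.2]]
  ]
}}

```text
time_s: 3.15
ee_pos: [0.5541, 0.1041, 0.0961]
eef_rot: [-3.139, 0.001, 1.466]
force: [1.3, 5.1, -0.1]
grip_width: 0.0354
```

Emit:
{"fn": "play_rows", "kwargs": {
  "steps": [
    [[0.05, 0, -0.4, 0, 0, 0, 0.2], [0.05, 0, -0.8, 0, 0, 0, 0.2], [0.05, 0, -1.2, 0, 0, 0, 0.2], [0.05, 0, -1.6, 0, 0, 0, 0.2], [0.05, 0, -1.6, 0, 0, 0, 0.2]]
  ]
}}

```text
time_s: 3.57
ee_pos: [0.5542, 0.1042, 0.113]
eef_rot: [-3.139, 0.002, 1.466]
force: [-1.7, -4.1, 4.1]
grip_width: 0.0357
```

Emit:
{"fn": "play_rows", "kwargs": {
  "steps": [
    [[0, 0, -0.2, 0, 0, 0, 0.2], [0, 0, -0.4, 0, 0, 0, 0.2], [0, 0, -0.5, 0, 0, 0, 0.2]]
  ]
}}

```text
time_s: 3.82
ee_pos: [0.5538, 0.1042, 0.1176]
eef_rot: [-3.137, 0.002, 1.466]
force: [1.8, -0.8, -11.9]
grip_width: 0.0356
```

Emit:
{"fn": "play_rows", "kwargs": {
  "steps": [
    [[0, 0, 0, 0, 0, 0, 0.2], [0, 0, 0, 0, 0, 0, 0.2], [0, 0, 0, 0, 0, 0, 0.2]]
  ]
}}

```text
time_s: 4.07
ee_pos: [0.5539, 0.1042, 0.1174]
eef_rot: [-3.138, 0.002, 1.466]
force: [3.4, -1.1, -7.8]
grip_width: 0.0356
```

```bash
python3 - <<'E'
from h import *
snap('side','s2.png')
i=cv2.imread('pics/s2.png')[160:320,220:400]
cv2.imwrite('pics/s2c.png',cv2.resize(i,None,fx=3.7,fy=3.7,interpolation=cv2.INTER_CUBIC))
o=ctrl.get_obs();print(o['ee_pos'],o['force'])
E
```

```text
[0.55389893 0.10418867 0.11744305] [ 4.29498295 -1.25837064 -8.66170912]
```

View pics/s2c.png

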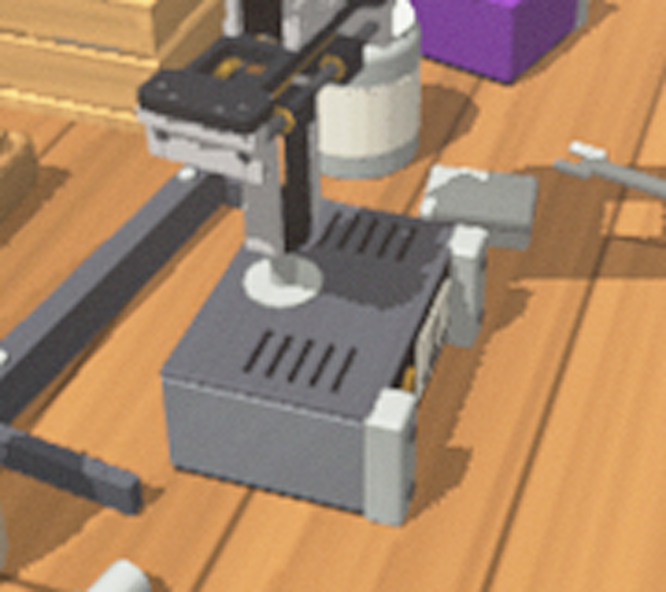

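The side view shows the knob drawn out and held by the fingers, with the charger flat. The steady pull of 8.7 N means it is at its stop. I'll let go and rise.

Emit:
{"fn": "play_rows", "kwargs": {
  "steps": [
    [[0, 0, 0, 0, 0, 0, 0.65], [0, 0, 0, 0, 0, 0, 0.65], [0, 0, 0, 0, 0, 0, 0.65], [0, 0, -4, 0, 0, 0, 0.65], [0, 0, -8, 0, 0, 0, 0.0], [0, -4, -9, 0, 0, 0, 0.0], [0, -8, -9, 0, 0, 0, 0.0], [2, -12, -9, 0, 0, 0, 0.0], [4, -16, -9, 0, 0, 0, 0.0], [6, -18, -9, 0, 0, 0, 0.0], [6, -18, -9, 0, 0, 0, 0.0]]
  ]
}}

```text
time_s: 5.03
ee_pos: [0.3784, 0.1855, 0.2089]
eef_rot: [-3.138, 0.0, 1.469]
force: [-0.4, -0.4, 0.7]
grip_width: 0.0176
```

```bash
cat >> h.py <<'E'
def w2d(p):
    c,s=np.cos(DTH),np.sin(DTH); d=np.array(p)[:2]-D0; return np.array([c*d[0]+s*d[1],-s*d[0]+c*d[1]])
def Rm(t): return np.array([[np.cos(t),-np.sin(t)],[np.sin(t),np.cos(t)]])
def stroke(pose,side,th1,n=8,h=.008,piv=.055,w=.0125,off=.082):
    """dock-frame TCP path pushing post side(+1 left) from pose=(x,y,th) to th1"""
    p=np.array(pose[:2]);t0=pose[2];P=p+Rm(t0)@[0,-side*piv];out=[]
    for t in np.linspace(t0,th1,n):
        c=P+Rm(t)@[0,side*piv]; f=c+Rm(t)@[-.08,side*off]
        out.append([f[0]-h-abs(np.sin(t))*w,f[1]])
    return np.array(out),(c[0],c[1],th1)
def relrows(path,z):
    o=ctrl.get_obs();A=Ro.from_euler('xyz',o['eef_rot'])
    for q in path: print((A.inv().apply(np.r_[dk(*q),z]-o['ee_pos'])*100).round(2))
E
python3 - <<'E'
from h import *
o=ctrl.get_obs();print(o['time_s'],o['ee_pos'],o['eef_rot'],o['force'],o['grip_width'])
pose=(*w2d([.530,.103]),.1316);print(pose)
pa,e=stroke(pose,1,-.25,9);print(pa.round(3),e)
s=pa[0]-[.03,0]
print('standoff');relrows([s],.2);relrows([s],.03)
c=snap('top','t3.png');i=c['frame'][125:235,225:365]
cv2.imwrite('pics/t3c.png',cv2.resize(i,None,fx=5.5,fy=5.45,interpolation=cv2.INTER_CUBIC)[:599])
E
```

```text
5.0333 [0.37837415 0.18546655 0.20888905] [-3.13836269e+00  3.69343167e-04  1.46910477e+00] [-0.43491386 -0.41362053  0.70571807] 0.017579633186226944
(np.float64(-0.094796280797357), np.float64(0.011743302218228084), 0.1316)
[[-0.195  0.083]
 [-0.188  0.087]
 [-0.181  0.091]
 [-0.174  0.095]
 [-0.168  0.099]
 [-0.162  0.102]
 [-0.155  0.105]
 [-0.149  0.107]
 [-0.142  0.11 ]] (np.float64(-0.07397193691109966), np.float64(0.01050905886362584), -0.25)
standoff
[0.48 2.99 0.88]
[ 0.49  3.05 17.88]
```

View pics/t3c.png

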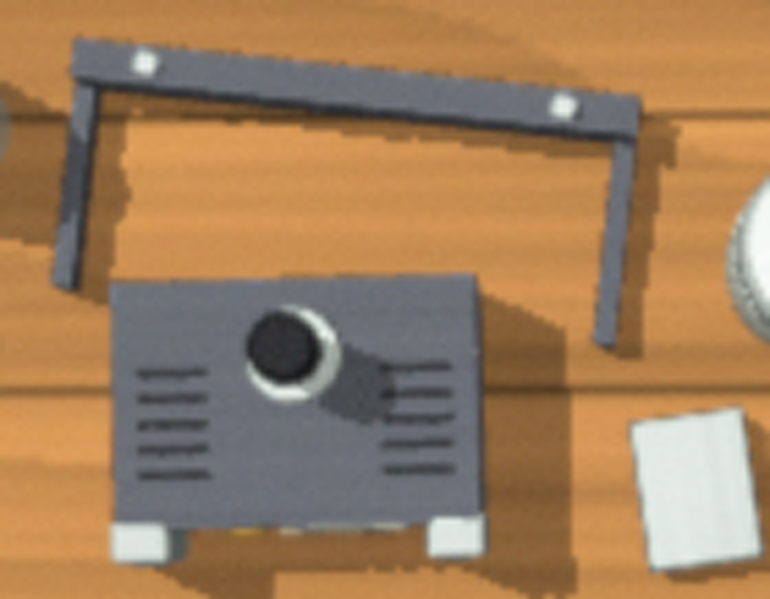

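The top view shows the charger where it was, with the knob top shifted by its 22 mm rise and posts at crop (140,543) and (456,536). I'll go down in front of the left post.

Emit:
{"fn": "play_rows", "kwargs": {
  "steps": [
    [[0.5, 3, 4, 0, 0, 0, 0], [0.5, 3, 8, 0, 0, 0, 0], [0.5, 3, 12, 0, 0, 0, 0], [0.5, 3, 15.5, 0, 0, 0, 0], [0.5, 3, 17.7, 0, 0, 0, 0], [0.5, 3, 17.7, 0, 0, 0, 0], [0.5, 4, 17.7, 0, 0, 0, 0], [0.5, 5, 17.7, 0, 0, 0, 0], [0.5, 5.6, 17.7, 0, 0, 0, 0], [0.5, 6, 17.7, 0, 0, 0, 0], [0.7, 6.35, 17.7, 0, 0, 0, 0], [0.9, 6.7, 17.7, 0, 0, 0, 0], [1.1, 7.05, 17.7, 0, 0, 0, 0], [1.3, 7.4, 17.7, 0, 0, 0, 0]]
  ]
}}

```text
time_s: 6.25
ee_pos: [0.4547, 0.1899, 0.0331]
eef_rot: [-3.138, 0.0, 1.47]
force: [-11.8, 1.0, 9.0]
grip_width: 0.0002
```

Emit:
{"fn": "play_rows", "kwargs": {
  "steps": [
    [[0.2, 0.35, 0, 0, 0, 0, 0], [0.4, 0.7, 0, 0, 0, 0, 0], [0.6, 1.05, 0, 0, 0, 0, 0], [0.75, 1.4, 0, 0, 0, 0, 0], [0.9, 1.75, 0, 0, 0, 0, 0], [1.05, 2.1, 0, 0, 0, 0, 0], [1.2, 2.4, 0, 0, 0, 0, 0], [1.3, 2.7, 0, 0, 0, 0, 0], [1.3, 2.7, 0, 0, 0, 0, 0]]
  ]
}}

```text
time_s: 7.0
ee_pos: [0.4834, 0.2006, 0.0342]
eef_rot: [-3.138, -0.0, 1.469]
force: [-5.1, 4.0, 1.2]
grip_width: 0.0004
```

```bash
cat >> h.py <<'E'
S=2000. # px/m rectified, u=(y0-y)*S, v=(x0-x)*S ; x0=.75,y0=.3
def rect(f,z=.08):
    c=load(f);i=cv2.imread('pics/'+f)
    w=np.array([(.75,.3),(.75,-.1),(.35,-.1),(.35,.3)]);src=np.float32([proj(c,[*p,z]) for p in w])
    dst=np.float32([((.3-y)*S,(.75-x)*S) for x,y in w])
    return cv2.warpPerspective(i,cv2.getPerspectiveTransform(src,dst),(800,800),flags=cv2.INTER_CUBIC)
T0=(.530,.103,.0246)
def outline(p,sh=0):
    q=np.array([(.066,.096),(.066,-.096),(-.081,-.096),(-.081,-.064),(-.066,-.064),(-.066,.064),(-.081,.064),(-.081,.096)])@Rm(p[2]).T+np.array(p[:2])
    return np.int32([((.3-y)*S,(.75-x)*S) for x,y in q])
def track(f,guess,ref='t3.png'):
    """guess world (x,y,th) -> refined, cc"""
    g=lambda f: cv2.cvtColor(rect(f),cv2.COLOR_BGR2GRAY)
    a,b=g(ref),g(f); m=np.zeros_like(a); cv2.fillPoly(m,[outline(T0)],255)
    kn=np.array(T0[:2])+Rm(T0[2])@[.025,0]; cv2.circle(m,(int((.3-kn[1])*S),int((.75-kn[0])*S)),60,0,-1)
    px=lambda p: np.array([(.3-p[1])*S,(.75-p[0])*S])
    r=-(0) ; d=guess[2]-T0[2]; A=Rm(-d)  # pixel axes (u=-y, v=-x): ccw world -> rotation by -d in (u,v)
    W=np.float32(np.c_[A,px(guess)-A@px(T0)])
    cc,W=cv2.findTransformECC(a,b,W,cv2.MOTION_EUCLIDEAN,(3,200,1e-6),m,5)
    q=W[:,:2]@px(T0)+W[:,2]; th=T0[2]-np.arctan2(W[1,0],W[0,0])
    return np.array([.75-q[1]/S,.3-q[0]/S,th]),cc
def d2w(p): return (*dk(p[0],p[1]),p[2]+DTH)
def report(f,g_dock):
    p,cc=track(f,d2w(g_dock)); d=(*w2d(p),p[2]-DTH); print('dock pose',np.round(d,4),'cc',round(cc,3))
    i=rect(f); cv2.polylines(i,[outline(p)],True,(0,255,0),1); cv2.imwrite('pics/ov_'+f,i[100:600,100:700]); return d
E
python3 - <<'E'
from h import *
o=ctrl.get_obs();print(o['time_s'],o['ee_pos'],w2d(o['ee_pos']),o['force'])
report('t3.png',(-.09,.012,.12))
snap('top','t4.png'); report('t4.png',(-.076,.0107,-.2))
E
```

```text
7.0 [0.48344618 0.20055954 0.03417293] [-0.15150282  0.10377314] [-5.09836838  3.95020721  1.20597095]
dock pose [-0.0948  0.0117  0.1316] cc 1.0
dock pose [-0.0758  0.013  -0.1721] cc 0.442
```

View pics/ov_t4.png

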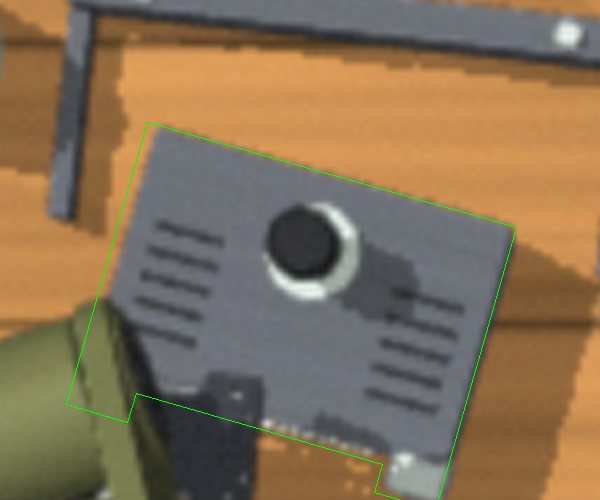

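```bash
python3 - <<'E'
from h import *
pa,e=stroke((-.0758,.013,-.175),-1,.22,11);print(pa.round(3).tolist(),e)
relrows(np.vstack([[-.21,.10],[-.21,pa[0][1]],pa]),.033)
E
```

```text
[[-0.179, -0.054], [-0.174, -0.058], [-0.168, -0.062], [-0.163, -0.065], [-0.157, -0.068], [-0.151, -0.072], [-0.146, -0.075], [-0.141, -0.077], [-0.136, -0.08], [-0.131, -0.082], [-0.125, -0.084]] (np.float64(-0.05422142316290442), np.float64(0.013485599926588036), 0.22)
[-0.34 -5.85  0.14]
[-15.73  -5.94   0.13]
[-15.74  -2.84   0.12]
[-16.14  -2.31   0.12]
[-16.52  -1.76   0.11]
[-16.88  -1.2    0.11]
[-17.22  -0.62   0.11]
[-17.54  -0.09   0.11]
[-17.83   0.42   0.11]
[-18.11   0.93   0.1 ]
[-18.36   1.46   0.1 ]
[-18.59   1.99   0.1 ]
[-18.79   2.53   0.1 ]
```

Emit:
{"fn": "play_rows", "kwargs": {
  "steps": [
    [[0, -3, 0, 0, 0, 0, 0], [-0.3, -5.9, 0, 0, 0, 0, 0], [-4, -5.9, 0, 0, 0, 0, 0], [-8, -5.9, 0, 0, 0, 0, 0], [-12, -5.9, 0, 0, 0, 0, 0], [-15.7, -5.9, 0, 0, 0, 0, 0], [-15.7, -4.5, 0, 0, 0, 0, 0], [-15.7, -3.5, 0, 0, 0, 0, 0], [-15.7, -2.9, 0, 0, 0, 0, 0], [-16.1, -2.3, 0, 0, 0, 0, 0], [-16.5, -1.8, 0, 0, 0, 0, 0], [-16.9, -1.2, 0, 0, 0, 0, 0], [-17.2, -0.6, 0, 0, 0, 0, 0], [-17.5, 0, 0, 0, 0, 0, 0], [-17.8, 0.4, 0, 0, 0, 0, 0], [-18.1, 0.9, 0, 0, 0, 0, 0], [-18.4, 1.5, 0, 0, 0, 0, 0], [-18.6, 2, 0, 0, 0, 0, 0], [-18.6, 2, 0, 0, 0, 0, 0]]
  ]
}}

```text
time_s: 8.63
ee_pos: [0.4846, 0.0133, 0.0347]
eef_rot: [-3.137, -0.0, 1.47]
force: [-6.0, -2.4, 3.6]
grip_width: 0.0001
```

```bash
python3 - <<'E'
from h import *
o=ctrl.get_obs();print(o['time_s'],o['ee_pos'],w2d(o['ee_pos']),o['force'])
snap('top','t5.png'); report('t5.png',(-.056,.0135,.18))
E
```

```text
8.6333 [0.48458868 0.01328359 0.03465733] [-0.13036654 -0.08230976] [-5.99147336 -2.42192316  3.59470857]
dock pose [-0.0554  0.0102  0.1872] cc 0.727
```

View pics/ov_t5.png

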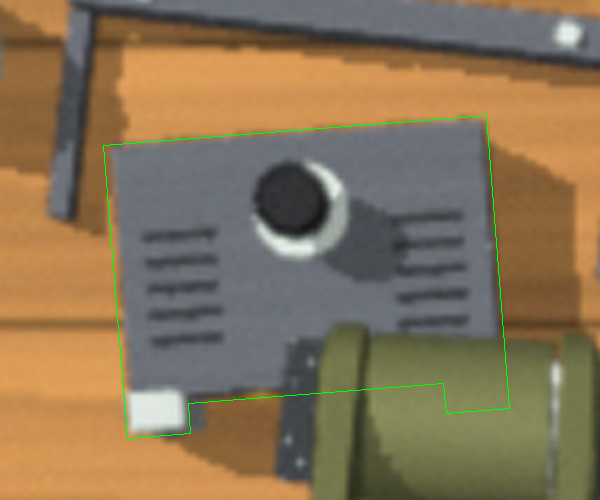

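```bash
python3 - <<'E'
from h import *
pa,e=stroke((-.0554,.0102,.187),1,-.24,11);print(pa.round(3).tolist(),e)
relrows(np.vstack([[-.19,-.08],[-.19,pa[0][1]],pa]),.033)
E
```

```text
[[-0.16, 0.076], [-0.154, 0.08], [-0.148, 0.084], [-0.142, 0.088], [-0.136, 0.092], [-0.13, 0.095], [-0.124, 0.098], [-0.119, 0.101], [-0.113, 0.104], [-0.107, 0.106], [-0.101, 0.108]] (np.float64(-0.03210119352108992), np.float64(0.0095824370603491), -0.24)
[ 0.26 -5.96  0.19]
[15.85 -5.86  0.19]
[15.83 -2.82  0.18]
[16.26 -2.24  0.17]
[16.67 -1.65  0.17]
[17.05 -1.04  0.17]
[17.41 -0.41  0.17]
[17.75  0.16  0.17]
[18.06  0.71  0.16]
[18.34  1.28  0.16]
[18.6   1.85  0.16]
[18.83  2.43  0.16]
[19.03  3.03  0.15]
```

Emit:
{"fn": "play_rows", "kwargs": {
  "steps": [
    [[0, -3, 0, 0, 0, 0, 0], [0.2, -5.9, 0, 0, 0, 0, 0], [4, -5.9, 0, 0, 0, 0, 0], [8, -5.9, 0, 0, 0, 0, 0], [12, -5.9, 0, 0, 0, 0, 0], [15.8, -5.9, 0, 0, 0, 0, 0], [15.8, -4.5, 0, 0, 0, 0, 0], [15.8, -3.5, 0, 0, 0, 0, 0], [15.9, -2.8, 0, 0, 0, 0, 0], [16.3, -2.2, 0, 0, 0, 0, 0], [16.7, -1.6, 0, 0, 0, 0, 0], [17.1, -1, 0, 0, 0, 0, 0], [17.4, -0.4, 0, 0, 0, 0, 0], [17.8, 0.2, 0, 0, 0, 0, 0], [18.1, 0.7, 0, 0, 0, 0, 0], [18.4, 1.3, 0, 0, 0, 0, 0], [18.6, 1.9, 0, 0, 0, 0, 0], [18.8, 2.5, 0, 0, 0, 0, 0], [18.8, 2.5, 0, 0, 0, 0, 0]]
  ]
}}

```text
time_s: 10.27
ee_pos: [0.5287, 0.1972, 0.0349]
eef_rot: [-3.136, -0.001, 1.468]
force: [-4.0, 3.7, 2.9]
grip_width: 0.0004
```

```bash
python3 - <<'E'
from h import *
o=ctrl.get_obs();print(o['time_s'],o['ee_pos'],w2d(o['ee_pos']),o['force'])
snap('top','t6.png'); d=report('t6.png',(-.0345,.0096,-.2))
pa,e=stroke(d,-1,.1,11);print(pa.round(3).tolist(),e)
relrows(np.vstack([[min(pa[0][0],-.11)-.03,.106],[min(pa[0][0],-.12)-.03,pa[0][1]],pa]),.033)
E
```

```text
10.2667 [0.52872243 0.19721102 0.0348694 ] [-0.10612789  0.10527909] [-4.0200091   3.69867289  2.91841351]
dock pose [-0.0332  0.0107 -0.179 ] cc 0.349
[[-0.137, -0.056], [-0.133, -0.059], [-0.129, -0.061], [-0.125, -0.064], [-0.121, -0.066], [-0.117, -0.069], [-0.113, -0.071], [-0.109, -0.073], [-0.106, -0.076], [-0.102, -0.078], [-0.099, -0.079]] (np.float64(-0.017925439338424505), np.float64(0.010140997742564807), 0.1)
[ 0.11 -6.06  0.21]
[-16.06  -6.13   0.2 ]
[-16.07  -3.13   0.19]
[-16.36  -2.75   0.19]
[-16.63  -2.37   0.18]
[-16.9   -1.98   0.18]
[-17.15  -1.59   0.18]
[-17.4   -1.18   0.18]
[-17.63  -0.77   0.18]
[-17.86  -0.4    0.17]
[-18.07  -0.05   0.17]
[-18.27   0.31   0.17]
[-18.46   0.68   0.17]
```

View pics/ov_t6.png

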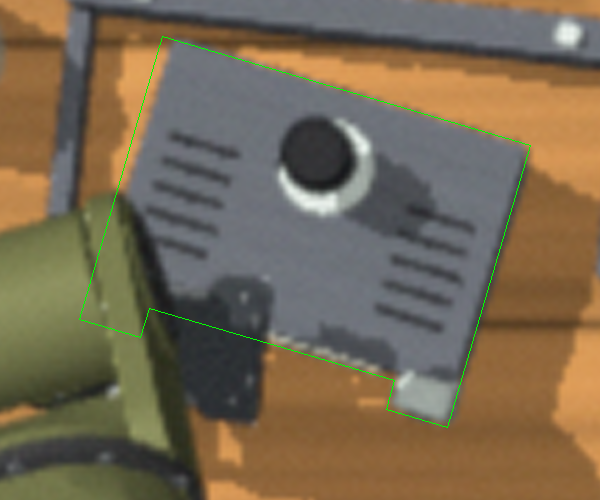

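Emit:
{"fn": "play_rows", "kwargs": {
  "steps": [
    [[0, -3, 0, 0, 0, 0, 0], [0, -6.1, 0, 0, 0, 0, 0], [-4, -6.1, 0, 0, 0, 0, 0], [-8, -6.1, 0, 0, 0, 0, 0], [-12, -6.1, 0, 0, 0, 0, 0], [-16, -6.1, 0, 0, 0, 0, 0], [-16, -4.7, 0, 0, 0, 0, 0], [-16, -3.7, 0, 0, 0, 0, 0], [-16.2, -3.1, 0, 0, 0, 0, 0], [-16.4, -2.6, 0, 0, 0, 0, 0], [-16.7, -2.1, 0, 0, 0, 0, 0], [-17.1, -1.6, 0, 0, 0, 0, 0], [-17.4, -1.1, 0, 0, 0, 0, 0], [-17.7, -0.6, 0, 0, 0, 0, 0], [-18, -0.1, 0, 0, 0, 0, 0], [-18.3, 0.4, 0, 0, 0, 0, 0], [-18.5, 0.8, 0, 0, 0, 0, 0], [-18.7, 1.2, 0, 0, 0, 0, 0], [-18.7, 1.2, 0, 0, 0, 0, 0]]
  ]
}}

```text
time_s: 11.9
ee_pos: [0.5207, 0.0088, 0.0347]
eef_rot: [-3.134, -0.0, 1.467]
force: [-6.0, -1.8, 4.8]
grip_width: 0.0009
```

```bash
python3 - <<'E'
from h import *
o=ctrl.get_obs();print(o['time_s'],o['ee_pos'],w2d(o['ee_pos']),o['force'])
snap('top','t7.png'); d=report('t7.png',(-.0165,.01,.11))
pa,e=stroke(d,1,-.06,8);print(pa.round(3).tolist(),e)
relrows(np.vstack([[-.15,-.08],[-.15,pa[0][1]],pa]),.033)
E
```

```text
11.9 [0.52069499 0.00880985 0.03471736] [-0.09398894 -0.08290191] [-5.95000133 -1.79306265  4.78933854]
dock pose [-0.017   0.0151  0.1609] cc 0.152
[[-0.119, 0.083], [-0.115, 0.086], [-0.11, 0.089], [-0.106, 0.092], [-0.101, 0.095], [-0.097, 0.098], [-0.093, 0.1], [-0.089, 0.102]] (np.float64(-0.004856311649645923), np.float64(0.01573754690433206), -0.06)
[ 0.31 -5.6   0.21]
[16.63 -5.54  0.21]
[16.62 -2.45  0.19]
[16.93 -2.02  0.19]
[17.23 -1.57  0.18]
[17.52 -1.12  0.18]
[17.79 -0.66  0.18]
[18.05 -0.2   0.17]
[18.29  0.21  0.17]
[18.52  0.61  0.17]
```

Emit:
{"fn": "play_rows", "kwargs": {
  "steps": [
    [[0, -3, 0, 0, 0, 0, 0], [0.2, -6, 0, 0, 0, 0, 0], [4, -7, 0, 0, 0, 0, 0], [8, -7, 0, 0, 0, 0, 0], [12, -7, 0, 0, 0, 0, 0], [16, -7, 0, 0, 0, 0, 0], [16.4, -7, 0, 0, 0, 0, 0], [16.4, -7, 0, 0, 0, 0, 0]]
  ]
}}

```text
time_s: 12.62
ee_pos: [0.468, 0.1803, 0.0352]
eef_rot: [-3.135, -0.0, 1.47]
force: [0.5, -0.3, 0.2]
grip_width: 0.0001
```

```bash
python3 - <<'E'
from h import *
o=ctrl.get_obs();print(o['time_s'],w2d(o['ee_pos']),o['force'])
snap('top','t8.png')
for g in((-.0165,.01,.13),(-.0165,.01,.1)):
    d=report('t8.png',g)
pa,e=stroke(d,1,-.06,8);print(pa.round(3).tolist(),e)
relrows(pa,.033)
E
```

```text
12.6167 [-0.16472944  0.08193922] [ 0.46870946 -0.29212064  0.18640709]
dock pose [-0.0141  0.0096  0.1154] cc 0.57
dock pose [-0.0141  0.0096  0.1154] cc 0.57
[[-0.112, 0.082], [-0.109, 0.084], [-0.105, 0.086], [-0.102, 0.089], [-0.098, 0.091], [-0.095, 0.093], [-0.091, 0.095], [-0.088, 0.097]] (np.float64(-0.0044396828820473695), np.float64(0.00987498517990159), -0.06)
[0.1  5.23 0.17]
[0.33 5.58 0.17]
[0.56 5.94 0.16]
[0.77 6.3  0.16]
[0.98 6.67 0.16]
[1.18 7.02 0.16]
[1.37 7.34 0.15]
[1.56 7.66 0.15]
```

View pics/ov_t8.png

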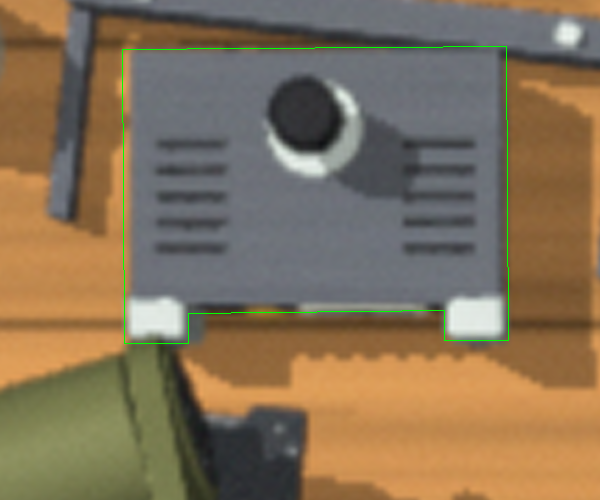

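Emit:
{"fn": "play_rows", "kwargs": {
  "steps": [
    [[0, 2.5, 0, 0, 0, 0, 0], [0.1, 4.2, 0, 0, 0, 0, 0], [0.1, 4.9, 0, 0, 0, 0, 0], [0.2, 5.4, 0, 0, 0, 0, 0], [0.5, 5.9, 0, 0, 0, 0, 0], [0.8, 6.3, 0, 0, 0, 0, 0], [1, 6.7, 0, 0, 0, 0, 0], [1.2, 7.1, 0, 0, 0, 0, 0], [1.4, 7.4, 0, 0, 0, 0, 0], [1.4, 7.4, 0, 0, 0, 0, 0], [1.4, 4, 0, 0, 0, 0, 0], [1, 0, 0, 0, 0, 0, 0], [-3, 0, 0, 0, 0, 0, 0], [-7, 0, 0, 0, 0, 0, 0], [-11, 0, 0, 0, 0, 0, 0], [-15, 0, 0, 0, 0, 0, 0], [-15.5, 0, 0, 0, 0, 0, 0]]
  ]
}}

```text
time_s: 14.08
ee_pos: [0.4505, 0.0199, 0.0351]
eef_rot: [-3.133, 0.001, 1.464]
force: [-0.6, 1.2, 0.4]
grip_width: 0.0004
```

```bash
python3 - <<'E'
from h import *
o=ctrl.get_obs();print(o['time_s'],w2d(o['ee_pos']),o['force'])
snap('top','t9.png')
d=report('t9.png',(-.006,.01,-.04))
pa,e=stroke(d,-1,.03,8);print(pa.round(3).tolist(),e)
relrows(pa,.033)
E
```

```text
14.0833 [-0.16500851 -0.07941842] [-0.61667662  1.15865692  0.39293863]
dock pose [-0.0057  0.0119 -0.0336] cc 0.45
[[-0.097, -0.067], [-0.096, -0.068], [-0.094, -0.069], [-0.093, -0.07], [-0.092, -0.07], [-0.09, -0.071], [-0.089, -0.072], [-0.088, -0.072]] (np.float64(-0.0022447783079546017), np.float64(0.011920452013095287), 0.03)
[1.07 6.78 0.16]
[0.99 6.92 0.16]
[0.92 7.05 0.16]
[0.84 7.19 0.16]
[0.77 7.31 0.16]
[0.7  7.43 0.16]
[0.63 7.54 0.16]
[0.56 7.66 0.15]
```

Emit:
{"fn": "play_rows", "kwargs": {
  "steps": [
    [[0.5, 3, 0, 0, 0, 0, 0], [0.9, 5, 0, 0, 0, 0, 0], [0.9, 6, 0, 0, 0, 0, 0], [0.9, 6.5, 0, 0, 0, 0, 0], [0.8, 6.9, 0, 0, 0, 0, 0], [0.8, 7.2, 0, 0, 0, 0, 0], [0.7, 7.4, 0, 0, 0, 0, 0], [0.7, 7.4, 0, 0, 0, 0, 0], [0.7, 4, 0, 0, 0, 0, 0], [0.7, 0, 0, 0, 0, 0, 0], [0.7, -4, 0, 0, 0, 0, 0], [0.7, -4, -4, 0, 0, 0, 0], [0.7, -4, -8, 0, 0, 0, 0], [0.7, -4, -12, 0, 0, 0, 0], [0.7, -4, -16, 0, 0, 0, 0], [0.7, -4, -16, 0, 0, 0, 0]]
  ]
}}

```text
time_s: 15.47
ee_pos: [0.4149, 0.0328, 0.2022]
eef_rot: [3.139, -0.001, 1.464]
force: [1.0, 0.1, 0.3]
grip_width: 0.0004
```

```bash
python3 - <<'E'
from h import *
o=ctrl.get_obs();print(o['time_s'],o['ee_pos'],w2d(o['ee_pos']),o['force'])
snap('top','t10.png')
d=report('t10.png',(-.003,.012,0.))
p=dk(*(np.array(d[:2])+Rm(d[2])@[.025,0])); print(p); rel([*p,.2]); rel([*p,.15])
E
```

```text
15.4667 [0.41486166 0.0327795  0.20218993] [-0.20177688 -0.07037191] [0.96303676 0.09694905 0.32831327]
dock pose [-0.0039  0.0122  0.0067] cc 0.622
[0.64531291 0.09127501]
t 15.52 rel cm [ 8.29 22.38 -0.17] rot [-0.002 -0.     0.   ]
t 15.52 rel cm [ 8.29 22.39  4.83] rot [-0.002 -0.     0.   ]
```

View pics/ov_t10.png

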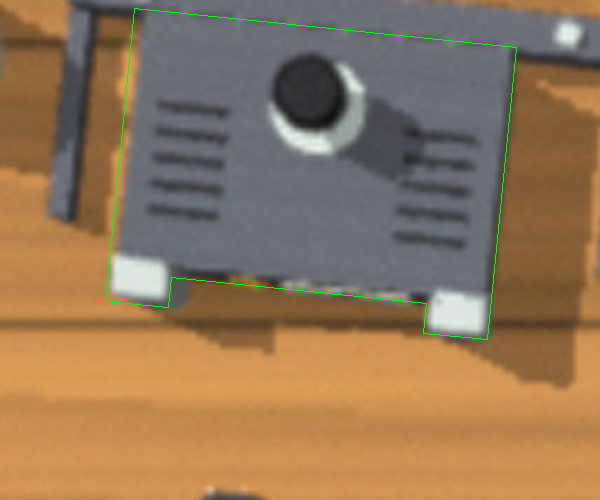

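The outline fits: the charger is square, about 4 mm short of the bar by estimate. I'll add a small nudge on each post for margin.

Emit:
{"fn": "play_rows", "kwargs": {
  "steps": [
    [[4, 1, 0, 0, 0, 0, 0], [8, 1, 0, 0, 0, 0, 0], [12, 1, 0, 0, 0, 0, 0], [16.4, 1, 4, 0, 0, 0, 0], [16.4, 1, 8, 0, 0, 0, 0], [16.4, 1, 12, 0, 0, 0, 0], [16.4, 1, 15.5, 0, 0, 0, 0], [16.4, 1, 16.8, 0, 0, 0, 0], [16.4, 4, 16.8, 0, 0, 0, 0], [16.4, 8, 16.8, 0, 0, 0, 0], [16.4, 10, 16.8, 0, 0, 0, 0], [16.4, 10.6, 16.8, 0, 0, 0, 0], [16.4, 11, 16.8, 0, 0, 0, 0], [16.4, 11.3, 16.8, 0, 0, 0, 0], [16.4, 11.5, 16.8, 0, 0, 0, 0], [16.4, 11.5, 16.8, 0, 0, 0, 0]]
  ]
}}

```text
time_s: 16.85
ee_pos: [0.5435, 0.184, 0.0296]
eef_rot: [-3.137, 0.0, 1.465]
force: [-3.4, 1.2, -2.5]
grip_width: 0.0008
```

Emit:
{"fn": "play_rows", "kwargs": {
  "steps": [
    [[0, -3, 0, 0, 0, 0, 0], [0, -5, 0, 0, 0, 0, 0], [-4, -5, 0, 0, 0, 0, 0], [-8, -5, 0, 0, 0, 0, 0], [-12, -5, 0, 0, 0, 0, 0], [-16.2, -5, 0, 0, 0, 0, 0], [-16.2, -3, 0, 0, 0, 0, 0], [-16.2, -1.5, 0, 0, 0, 0, 0], [-16.2, -0.8, 0, 0, 0, 0, 0], [-16.2, -0.4, 0, 0, 0, 0, 0], [-16.2, 0, 0, 0, 0, 0, 0], [-16.2, 0.3, 0, 0, 0, 0, 0], [-16.2, 0.5, 0, 0, 0, 0, 0], [-16.2, 0.5, 0, 0, 0, 0, 0]]
  ]
}}

```text
time_s: 18.02
ee_pos: [0.5281, 0.0228, 0.0293]
eef_rot: [-3.13, 0.002, 1.466]
force: [-21.5, -4.8, 14.7]
grip_width: 0.0008
```

```bash
python3 - <<'E'
from h import *
o=ctrl.get_obs();print(w2d(o['ee_pos']),o['force'])
E
```

```text
[-0.08807288 -0.06824527] [-21.46883468  -4.79769985  14.7483069 ]
```

Emit:
{"fn": "play_rows", "kwargs": {
  "steps": [
    [[0, -3, 0, 0, 0, 0, 0], [0, -7, 0, 0, 0, 0, 0], [0, -11, 0, 0, 0, 0, 0], [0, -11, -4, 0, 0, 0, 0], [0, -11, -8, 0, 0, 0, 0], [0, -11, -12, 0, 0, 0, 0], [0, -11, -16, 0, 0, 0, 0], [0, -11, -17, 0, 0, 0, 0], [0, -11, -17, 0, 0, 0, 0]]
  ]
}}

```text
time_s: 18.77
ee_pos: [0.4214, 0.0349, 0.2031]
eef_rot: [-3.135, 0.001, 1.467]
force: [-0.6, 0.5, -0.2]
grip_width: 0.0005
```

```bash
python3 - <<'E'
from h import *
o=ctrl.get_obs();print(o['time_s'],o['ee_pos'],w2d(o['ee_pos']),o['force'])
snap('top','t11.png')
d=report('t11.png',(-.001,.012,0.01)); report('t11.png',(-.003,.011,-.01))
p=dk(*(np.array(d[:2])+Rm(d[2])@[.025,0])); print(p); rel([*p,.2]); rel([*p,.15])
E
```

```text
18.7667 [0.42139434 0.03489802 0.20310997] [-0.1955078  -0.06756784] [-0.58663303  0.47594901 -0.23782932]
dock pose [-0.0003  0.0133  0.0211] cc 0.587
dock pose [-0.0003  0.0133  0.0211] cc 0.587
[0.64899441 0.09228887]
t 18.82 rel cm [ 8.09 22.12 -0.16] rot [-0.01   0.002  0.003]
t 18.82 rel cm [ 8.09 22.17  4.84] rot [-0.01   0.002  0.003]
```

Emit:
{"fn": "play_rows", "kwargs": {
  "steps": [
    [[2, 4, 0, 0, 0, 0, 0], [4, 8, 0, 0, 0, 0, 0], [6, 12, 0, 0, 0, 0, 0], [8, 16, 0, 0, 0, 0, 0], [8.1, 20, 0, 0, 0, 0, 0], [8.1, 22.1, 0, 0, 0, 0, 0], [8.1, 22.1, 2, 0, 0, 0, 0], [8.1, 22.1, 4.5, 0, 0, 0, 0], [8.1, 22.1, 5.3, 0, 0, 0, 0], [8.1, 22.1, 5.7, 0, 0, 0, 0], [8.1, 22.1, 6.1, 0, 0, 0, 0], [8.1, 22.1, 6.5, 0, 0, 0, 0], [8.1, 22.1, 6.9, 0, 0, 0, 0], [8.1, 22.1, 7.3, 0, 0, 0, 0], [8.1, 22.1, 7.6, 0, 0, 0, 0], [8.1, 22.1, 7.8, 0, 0, 0, 0], [8.1, 22.1, 7.8, 0, 0, 0, 0]]
  ]
}}

```text
time_s: 20.23
ee_pos: [0.6482, 0.0926, 0.1222]
eef_rot: [-3.133, 0.001, 1.467]
force: [-7.5, 0.7, 15.1]
grip_width: 0.0001
```

Emit:
{"fn": "play_rows", "kwargs": {
  "steps": [
    [[0, 0, 0.2, 0, 0, 0, 0], [0, 0, 0.25, 0, 0, 0, 0], [0, 0, 0.25, 0, 0, 0, 0]]
  ]
}}

```text
time_s: 20.48
ee_pos: [0.6484, 0.0926, 0.1221]
eef_rot: [-3.135, 0.001, 1.467]
force: [-12.0, -0.4, 21.2]
grip_width: 0.0003
```

It no longer moves: the knob is bottomed at z = 0.122. I'll rise straight up and draw back.

Emit:
{"fn": "play_rows", "kwargs": {
  "steps": [
    [[0, 0, -2, 0, 0, 0, 0], [0, 0, -5, 0, 0, 0, 0], [0, 0, -9, 0, 0, 0, 0], [0, -4, -9, 0, 0, 0, 0], [0, -8, -9, 0, 0, 0, 0], [0, -12, -9, 0, 0, 0, 0], [0, -16, -9, 0, 0, 0, 0], [0, -20, -9, 0, 0, 0, 0], [0, -24, -9, 0, 0, 0, 0], [0, -24, -9, 0, 0, 0, 0], [0, -24, -9, 0, 0, 0, 0]]
  ]
}}

```text
time_s: 21.4
ee_pos: [0.4096, 0.1177, 0.2145]
eef_rot: [-3.137, 0.0, 1.468]
force: [0.6, -0.4, 0.6]
grip_width: 0.0005
```

```bash
python3 - <<'E'
from h import *
o=ctrl.get_obs();print(o['time_s'],o['ee_pos'],o['force'])
c=snap('top','t12.png'); report('t12.png',(-.001,.012,0.01))
cv2.imwrite('pics/t12c.png',cv2.resize(c['frame'][120:240,200:400],None,fx=4,fy=4,interpolation=cv2.INTER_CUBIC))
E
```

```text
21.4 [0.40964854 0.11768429 0.21446802] [ 0.57176349 -0.35033604  0.5567391 ]
dock pose [-0.0005  0.013   0.0181] cc 0.599
```

View pics/t12c.png

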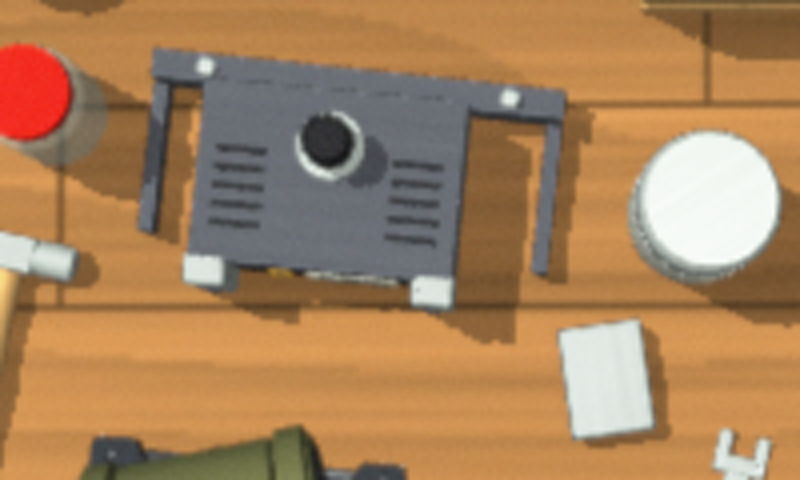

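The picture shows the charger flush along the stop bar, with the knob at (328,142) and its shadow short as it was at the start. The jar, can, tin, hammer and spanner look unmoved, and the arm is clear.

```bash
python3 -c "
from station import ctrl
print(ctrl.hand_in())"
```

```text
the job is handed in; nothing more can be done
None
```

I pulled the knob out to its stop and nudged the charger home by its left and right posts in turn. The swings stayed at or below about 0.19 rad by the camera fits. I then pressed the knob in with the shut fingers and withdrew. The job was handed in at about 21.5 s; no verdict was reported.

- **Final pose:** the last camera fit puts the charger at x about -0.5 mm, y about +13 mm and 0.018 rad from square with the dock. Before the last nudges it read x = -4 mm. The fit's absolute accuracy is a few mm.
- **Knob:** pressing stopped at z = 0.122 m with 21 N, which is the fully-in height.
- **Other things:** the jar, paint can, tin and the parts of the hammer and spanner in view look unmoved in the last picture.
- **Check that disagreed:** one fit during the walk was unreliable because the arm hid part of the charger (correlation 0.15). I backed off and took that pose again from a clearer picture.

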